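Turn the touch bar end for end in its holder

TASK

The round end of the wooden touch bar has been out for visitors long enough: lift that end over the lip of the holder, draw the bar out of the hood endwise, and lay it down on the bare table. Let go, take it by its other half, slide the round end under the hood against the spring, and lower the ridged end behind the lip, so that the bar lies flat in the holder again with its ridges up and out in the open. Leave the loose wooden blocks around it where they are.

Things in the scene. Friction and masses are not known exactly. Their poses are not given: they have to be found in the camera images.
- holder: Fixed pale wooden holder, 230 x 90 mm, base 12 mm thick. Origin: underside, on its long centre line, 5 mm from mid-length towards -x. x runs along it from the open end (-x, with a lip) into the hood (+x), z up. A spine 16 mm wide, top at z = 24 mm, carries the bar. Between lip and hood mouth (75 mm) the bar's sides are free down to the base.
- lip (a point): Middle of the lip's inner face, at its top edge (holder x = -85, z = 36 mm). The lip is 10 mm thick, 24 mm wide and stands 12 mm above the spine. A bar tilted by 0.09 to 0.12 rad, outer end up, inner end on the spine, clears the lip without jamming under the hood, and can be drawn out or pushed in along its own tilted axis.
- hood_mouth (a point): Middle of the hood's mouth, on the spine (holder x = -10, z = 24 mm). The hood is a tunnel 32 mm wide and 38 mm high inside (roof underside at z = 62, top at z = 70 mm), 52 mm wide outside, from here to a back wall at x = 105 mm.
- plunger (a joint): Spring plunger deep in the hood, a flat plate facing the mouth; m. 0: face at holder x = 75 mm, as with a bar seated (pressed to the lip with about 3 N); -0.004: empty; 0.010: hard stop, face at x = 85 mm (about 6 N). To load, push the tilted bar in until it stops, lower the outer end behind the lip, let go: the spring slides it out to the lip.
- bar: Loose wooden touch bar, 160 mm long (x), 28 wide (y), 24 high (z), about 120 g. Origin: centre of its underside. Its -x end is smooth and round in plan (radius 14 mm); the +x half has five ridges across the top and a square end. It starts with bar x along holder x, origin at holder x = -5, z = 24 mm, round end at the lip, ridged 85 mm in the hood; it must end there turned half round.
- round_end (a point): Tip of the bar's round end, on its underside (bar x = -80 mm).
- ridged_end (a point): Tip of the bar's ridged square end, on its underside (bar x = +80 mm). To lay the bar down, the table around world x = 0.57, y = -0.215 m, to the robot's right of the holder, is always bare (90 mm about that point).
- wedge_block: Bystander: loose wooden block 90 x 40 x 22 mm with one rounded end, origin under it.
- frame_block: Bystander: loose open wooden box 70 x 55 x 30 mm, origin centre of its underside.
- drum_block: Bystander: loose upright wooden drum, 50 mm across, 45 mm high, origin centre of its underside.
There are look-alikes about, which are no part of the job. What is shaped like the bar but blue or turquoise is not meant.

How it is judged (in metres and radians):
On the way, in this order (a step that is already met when the one before it is completed fails the run):
1. the bar has been drawn right out of the hood, in the hand (x of ridged_end in the frame of holder below -0.012 m and height (world z) of bar above 0.02 m and contact force between the fingers and bar above 0.5 N), for 0.1 s.
2. the bar lies on the table, clear of the holder, let go and at rest (height (world z) of each of round_end, ridged_end below 0.006 m and contact force between the fingers and bar below 0.1 N and contact force between bar and holder below 0.1 N and linear speed of bar below 0.02 m/s), for 0.2 s.
At the end, for the whole second after the job is handed in: The bar lies flat on the spine (both ends within about 5 mm of its height), ridges up, the ridged end out and behind the lip (within 12 mm of it, and within 8 mm of the centre line), the round end deep under the hood, at rest (x of ridged_end in the frame of holder between -0.09 and -0.073 m and x of round_end in the frame of holder above 0.06 m and y of ridged_end in the frame of holder between -0.008 and 0.008 m and z of ridged_end in the frame of holder between 0.02 and 0.029 m and z of round_end in the frame of holder between 0.02 and 0.029 m and angle between bar's own z axis and vertical below 0.15 rad and linear speed of bar below 0.01 m/s and angular speed of bar below 0.1 rad/s); the robot touches nothing.
It fails at once if a bystander block was moved more than 30 mm (distance of any of wedge_block, frame_block, drum_block from where it was at the start of the episode above 0.03 m).
It also fails if it takes over 67 s, if anything falls off the work surface, if the arm or the gripper's body presses on something with over 40 N, if the wrist force passes 120 N, or if a joint passes its speed limit or range.

ROBOT

A 6-joint arm with a two-finger parallel gripper is mounted at the origin on the work surface. World frame = base frame: x ahead of the robot, y to its left, z up, the work surface at z = 0. Lengths are in m, angles in degrees, forces in N, time in s.
With the tool pointing down it reaches from about 0.4 to 0.825 m from the base axis. Payload 7 kg.
Tool frame: the origin (TCP) lies at the very end of the fingers, on their centre line; the grasp point (between the pads) lies 19 mm behind it (ctrl.tcp_to_grasp is the distance from the TCP to the grasp point, in m); z points along the fingers, x is the direction in which the jaws open and shut, and the axes are right-handed (so a half turn about z gives the same grasp; the last joint's range is limited). The gripper opens to 88 mm and grips with 3 to 60 N. Pads are 19 mm wide; open, the fingers measure 130 mm over their backs; the gripper's body (78 mm by 193 mm) begins 47 mm behind the grasp point.
Start: joints at [16.507, 20.546, 0.682, 0, -70.136, -16.507], TCP at [0.675, -0, 0.227] pointing down, gripper open.
Joint ranges: [-176.03, 176.03], [-82.01, 121.73], [-58.28, 71.71], [-173.87, 95.51], [-174.79, -0.11], [-173.66, 173.66]. Speed limits (degrees/s): [136.94, 136.94, 172.46, 180, 180, 180].

INTERFACE

Orientations are given as [roll, pitch, yaw] about the fixed x, y, z axes, in that order (R = Rz(yaw) Ry(pitch) Rx(roll)).
In Python, from plant import sensors, vision, ticket, ctrl gives the robot as it stands. The module is installed in compiled form; this text tells all that it offers.
- The arm moves only by the tool drive_tool, never from a script. Its argument "moves" is a list of rows, each a list of 6 numbers: the shift along the tool's x, y, z in units of 0.15 m (1.0 is 0.15 m), then the turn, a rotation vector about the tool's x, y, z in units of 60 degrees (1.0 is 60 degrees). In form: [[dx, dy, dz, rx, ry, rz], ...]. A call has 1 to 8 rows; each row is the pose to reach, as a shift and turn from the pose measured when the call began, along the tool's axes at that moment; what a row does not reach only later rows make up. A row lasts 1/10 s, in which the tool goes at most 50 mm and 8.59 degrees, less where a joint would pass 70% of its speed; a pose out of reach is approached as far as the arm can. A call with a number of a shift or a turn outside -1 to 1 is refused whole. A call with a gripper value outside its range is refused whole. "fingers" is the opening, from -1 (shut) to 1 (fully open), set as the call begins (left out, the last holds). The fingers move at their own pace and stop on an object; the grip force is fixed at half the most. Time passes only in rows, so rows that repeat a pose let the fingers close. It gives the time, the measured TCP pose, the force and the opening at its end, in the units of the state.
- sensors.get_obs(): the state, without advancing time (a new reading comes with each control period).
- vision.snapshot(name): name is "scene" or "side" or "wrist"; returns a dict with "pixels" (480x640x3 uint8, red, green, blue), "fx", "fy", "cx", "cy" (pixels), "k1" (the pictures are not rectified: a ray, as slopes to the right and down, at radius r is drawn at 1 + k1 r^2 times it, then the intrinsics apply), "R" (3x3) and "t" (3): a world point X has camera coordinates R X + t. Camera axes: x right, y down, z forward; pixel columns grow to the right and rows downward; lengths in m; the calibration is good to about 2 mm. A picture is of the moment at which its call begins. There is no depth.
- ticket.close_job(): hands the job in, once; it reports no verdict.
The state is a dict: "clock": time; "joint_pos": joint angles; "qvel": joint speeds; "tau": joint torques, N m; "tool_pos": TCP position; "orientation": TCP orientation; "force": force on the tool from outside, world axes, zero at the start; "moment": the same for the moment, N m; "opening": finger opening in m.
Only numpy, scipy, OpenCV 4.12 (cv2) and the standard library are available. Lean on these libraries where they do the work, as an engineer would, in place of code of your own. Each camera call takes 0.05 s, during which the arm holds its last target.

## Working session

There is one attempt and no reset: what is moved stays moved. The work goes in short steps, Python scripts to look and compute and a tool call to move; the robot and the scene stay as the last step left them, time stands still between calls to the robot, and variables do not carry over. Pictures are saved under pics/ and viewed, and the job is handed in when it is done.

Besides the shell and the picture viewer there is one more tool, called after ">>>" as name(argument=value, ...), one argument or row to a line, values as JSON. drive_tool: Moves the arm, as the interface text tells. Shifts and turns lie within -1 to 1; 1 stands for 0.15 m of shift or 60 degrees of turn. Its arguments: {"type":"object","properties":{"moves":{"type":"array"},"fingers":{"type":"number"}},"required":["moves"]}

```bash
mkdir -p pics; cat > h.py <<'E'
import numpy as np,cv2
from plant import sensors,vision,ticket,ctrl
from scipy.spatial.transform import Rotation as Ro
def snap(n,f):
    s=vision.snapshot(n); cv2.imwrite('pics/'+f,s['pixels'][:,:,::-1]); np.savez('pics/'+f+'.npz',**{k:np.array(v) for k,v in s.items()}); return s
def ld(f): return dict(np.load('pics/'+f+'.npz'))
def ray(s,u,v):
    K=np.array([[s['fx'],0,s['cx']],[0,s['fy'],s['cy']],[0,0,1]],float)
    p=cv2.undistortPoints(np.array([[[u,v]]],float),K,np.array([float(s['k1']),0,0,0]))[0,0]
    R=np.array(s['R']);t=np.array(s['t'])
    return -R.T@t,R.T@np.array([p[0],p[1],1])
def onz(s,u,v,z):
    c,d=ray(s,u,v); return c+d*(z-c[2])/d[2]
def proj(s,X):
    c=np.array(s['R'])@np.array(X)+np.array(s['t']); a=c[:2]/c[2]; a=a*(1+s['k1']*(a@a)); return np.array([s['fx']*a[0]+s['cx'],s['fy']*a[1]+s['cy']])
def pose():
    o=sensors.get_obs(); return np.array(o['tool_pos']),Ro.from_euler('xyz',o['orientation'],degrees=True)
def rel(p,R):
    p0,R0=pose(); return np.round(R0.inv().apply(np.array(p)-p0)/.15,4),np.round((R0.inv()*R).as_rotvec(degrees=True)/60,4)
E
python3 - <<'E'
from h import *
for n in('scene','side','wrist'):
    s=snap(n,n+'0.png'); print(n,s['fx'],s['k1'],-np.array(s['R']).T@np.array(s['t']))
print(sensors.get_obs(),ctrl.tcp_to_grasp)
E
```

```text
scene 529.6682848487555 0.022746259178410617 [ 1.41100855 -0.35422709  0.70698149]
side 480.8538564999433 -0.09242603749468936 [ 0.15498506 -0.54386333  0.66352193]
wrist 352.0558248122052 0.0037347246292899635 [ 0.67597295 -0.07080137  0.38338974]
{'clock': 0.15, 'joint_pos': array([ 1.65068906e+01,  2.05834965e+01,  6.46781803e-01, -1.37958944e-02,
       -7.01357145e+01, -1.65094219e+01]), 'qvel': array([ 0.04963368, -0.11600654, -0.00670044,  0.13137035,  0.04998777,
        0.02615788]), 'tau': array([ 1.39394037e-04, -5.83274567e+01,  2.93289685e+01,  7.00122759e+00,
        8.75052094e-03, -9.76538854e-05]), 'tool_pos': array([ 6.74641723e-01, -2.91939687e-05,  2.25831000e-01]), 'orientation': array([-1.79991852e+02, -7.31291894e-02,  1.79992768e+02]), 'force': array([-0.37073388, -0.82930472,  0.43966746]), 'moment': array([0.00603503, 0.04535459, 0.01073995]), 'opening': 0.08748002151929792} 0.0188
```

View pics/scene0.png

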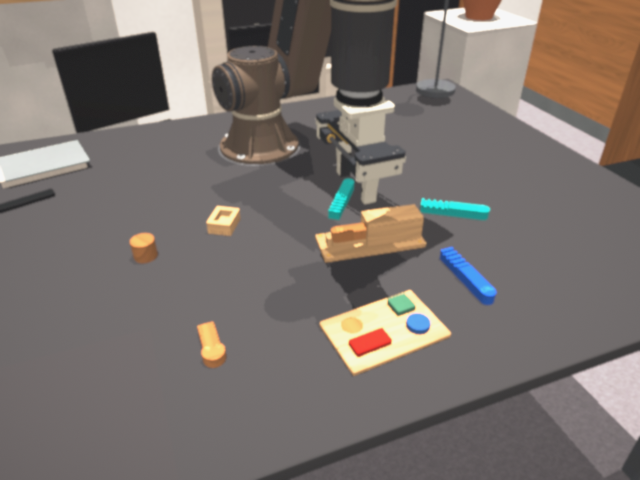

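View pics/side0.png

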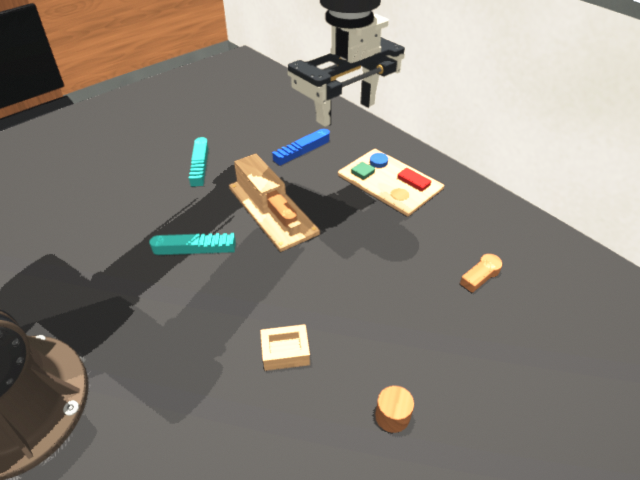

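View pics/wrist0.png

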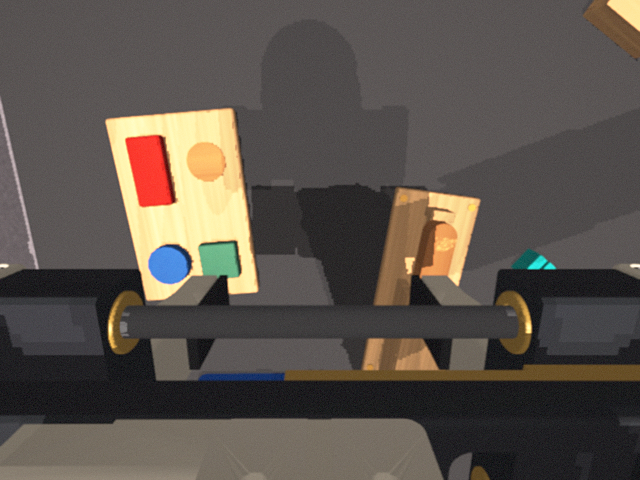

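The scene shows the holder at about (370,235), hood to the right and lip to the left. The side view has it at about (272,205), with the lip end lower right. The wrist view sees the lip end at about (430,220). I'll zoom in for the corners.

```bash
python3 - <<'E'
import cv2,numpy as np
a=cv2.imread('pics/side0.png')[140:255,215:330]; a=cv2.resize(a,None,fx=5,fy=5,interpolation=cv2.INTER_CUBIC)
cv2.imwrite('pics/sidez.png',a)
a=cv2.imread('pics/scene0.png')[195:265,305:435]; a=cv2.resize(a,None,fx=6,fy=6,interpolation=cv2.INTER_CUBIC)
cv2.imwrite('pics/scenez.png',a)
a=cv2.imread('pics/wrist0.png')[170:380,350:500]; a=cv2.resize(a,None,fx=2.8,fy=2.8,interpolation=cv2.INTER_CUBIC)
cv2.imwrite('pics/wristz.png',a)
E
```

```text
(no output)
```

View pics/sidez.png

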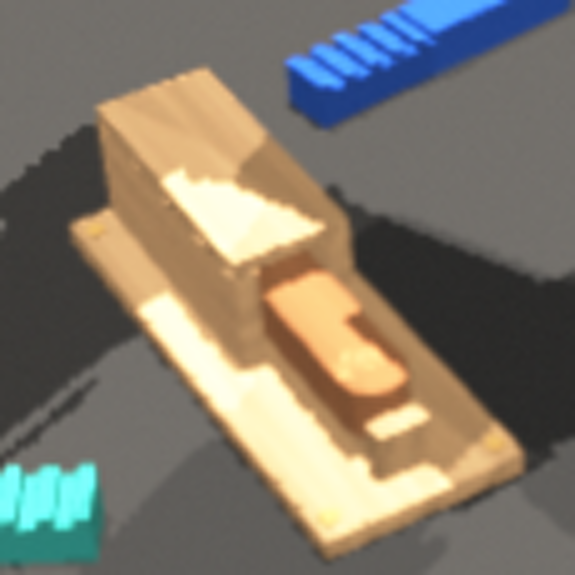

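View pics/scenez.png

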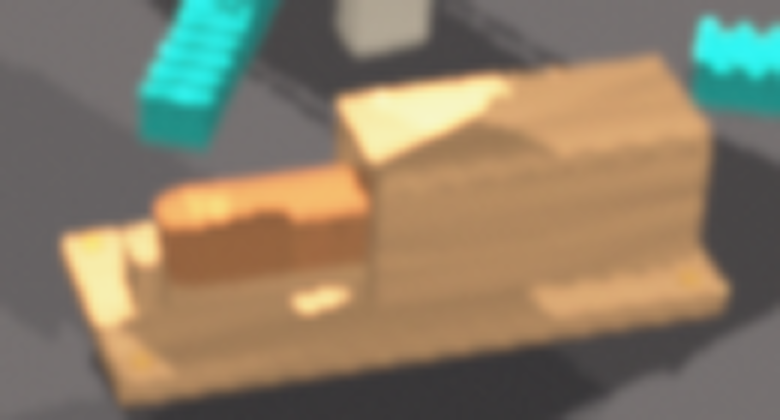

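View pics/wristz.png

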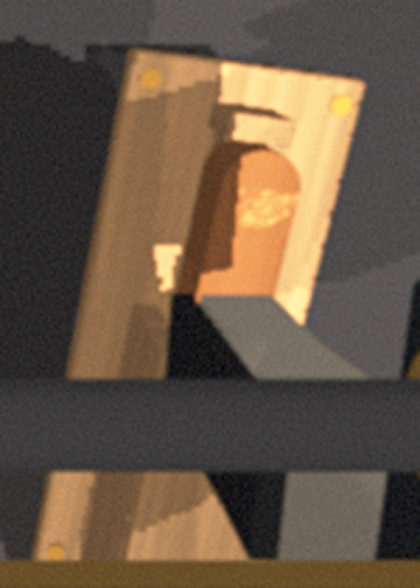

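```bash
python3 - <<'E'
from h import *
P={'side0.png':(5,215,140,dict(A=(325,540),B=(523,458),C=(72,225))),
'scene0.png':(6,305,195,dict(A=(63,235),B=(120,383),D=(727,289))),
'wrist0.png':(2.8,350,170,dict(B=(130,50),A=(362,83)))}
W={}
for f,(k,x,y,d) in P.items():
    s=ld(f)
    for n,(u,v) in d.items():
        W[f[:3],n]=onz(s,u/k+x,v/k+y,.012); print(f,n,W[f[:3],n].round(4))
for a,b in [(('sid','A'),('sid','B')),(('sid','A'),('sid','C')),(('sce','A'),('sce','B')),(('sce','B'),('sce','D')),(('wri','A'),('wri','B'))]:
    d=W[b]-W[a]; print(a,b,np.linalg.norm(d).round(4),np.degrees(np.arctan2(d[1],d[0])).round(2))
E
```

```text
side0.png A [ 0.503  -0.0144  0.012 ]
side0.png B [ 0.5883 -0.0294  0.012 ]
side0.png C [0.5342 0.2098 0.012 ]
scene0.png A [ 0.5038 -0.0129  0.012 ]
scene0.png B [ 0.5947 -0.0263  0.012 ]
scene0.png D [0.625  0.2007 0.012 ]
wrist0.png B [ 0.5936 -0.0249  0.012 ]
wrist0.png A [ 0.5049 -0.0124  0.012 ]
('sid', 'A') ('sid', 'B') 0.0866 -9.94
('sid', 'A') ('sid', 'C') 0.2264 82.09
('sce', 'A') ('sce', 'B') 0.0919 -8.34
('sce', 'B') ('sce', 'D') 0.2289 82.41
('wri', 'A') ('wri', 'B') 0.0896 -8.01
```

```bash
cat >> h.py <<'E'
TH=82.1; HO=np.array([0.5655,0.0996,0])
def H2W(p,th=None,o=None):
    th=TH if th is None else th; o=HO if o is None else o
    return o+Ro.from_euler('z',th,degrees=True).apply(p)
def RT(dyaw=0,tilt=0): # tool aligned to holder, x along holder y; tilt rad lifts -x end
    return Ro.from_euler('z',TH+90+dyaw,degrees=True)*Ro.from_euler('x',180,degrees=True)
E
python3 - <<'E'
from h import *
p=H2W([-.05,0,.13]); print(p,rel(p,RT()))
E
```

```text
[0.55862777 0.05007453 0.13      ] (array([0.7727, 0.334 , 0.6398]), array([-0.0002, -0.0012,  0.1315]))
```

>>> drive_tool(
  moves=[
    [0.2,0.08,0.16,0,0,0.03],
    [0.4,0.17,0.32,0,0,0.07],
    [0.6,0.25,0.48,0,0,0.1],
    [0.773,0.334,0.64,0,0,0.1315],
    [0.773,0.334,0.64,0,0,0.1315],
    [0.773,0.334,0.64,0,0,0.1315],
  ],
  fingers=1,
)

```text
clock: 0.75
tool_pos: [0.5583, 0.0502, 0.13]
orientation: [-179.9, -0.1, 172.2]
force: [1.3, -0.2, -0.2]
opening: 0.0878
```

```bash
python3 - <<'E'
from h import *
print(sensors.get_obs()['joint_pos'])
s=snap('wrist','w1.png')
im=s['pixels'][:,:,::-1].copy()
for q in [(-.120,.045,.012),(-.120,-.045,.012),(-.085,-.012,.036),(-.085,.012,.036),(-.085,0,.048),(-.01,.026,.07),(-.01,-.026,.07),(.105,0,.07)]:
    u=proj(s,H2W(q)); cv2.circle(im,tuple(int(round(x)) for x in u),3,(255,0,255),1); print(q,u.round(1))
cv2.imwrite('pics/w1o.png',im)
E
```

```text
[ 2.51461719e+01  1.46865691e+01 -2.13421296e+01 -6.73174620e-03
 -5.40726461e+01 -3.29435116e+01]
(-0.12, 0.045, 0.012) [379.3 143.5]
(-0.12, -0.045, 0.012) [260.3 143.2]
(-0.085, -0.012, 0.036) [303.1 194. ]
(-0.085, 0.012, 0.036) [336.6 194.1]
(-0.085, 0, 0.048) [319.9 196.5]
(-0.01, 0.026, 0.07) [358.  311.4]
(-0.01, -0.026, 0.07) [281.4 311.3]
(0.105, 0, 0.07) [319.2 448.7]
```

View pics/w1o.png

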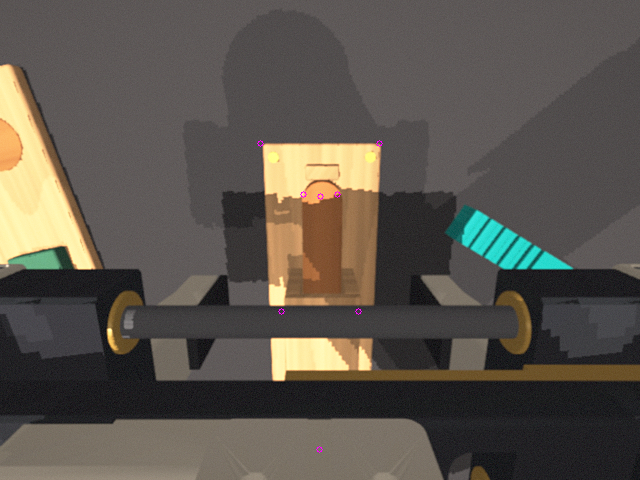

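The overlay fits the base corners at rows 143, but the lip is drawn about 11 mm off. I had the sign of the origin offset wrong: the base spans x = -110 to +120. I'll correct that and check again.

```bash
sed -i 's/HO=np.array(.*/HO=np.array([0.5641,0.0897,0])/' h.py
python3 - <<'E'
from h import *
s=ld('w1.png')
im=s['pixels'][:,:,::-1].copy()
im=cv2.resize(im[120:340,220:420],None,fx=3,fy=3,interpolation=cv2.INTER_CUBIC)
for q in [(-.110,.045,.012),(-.110,-.045,.012),(-.085,-.012,.036),(-.085,.012,.036),(-.095,-.012,.036),(-.095,.012,.036),(-.085,0,.048),(-.01,.014,.048),(-.01,-.014,.048),(-.01,.026,.07),(-.01,-.026,.07),(-.071,.014,.048),(-.071,-.014,.048)]:
    u=proj(s,H2W(q)); u=(u-[220,120])*3; cv2.circle(im,tuple(int(round(x)) for x in u),3,(255,0,255),1)
cv2.imwrite('pics/w1p.png',im)
p=H2W([-.05,0,.02]); print(p,rel(p,RT()))
E
```

```text
[0.55722777 0.04017453 0.02      ] (array([ 0.0052, -0.0689,  0.7375]), array([-0.0002, -0.0001,  0.0013]))
```

View pics/w1p.png

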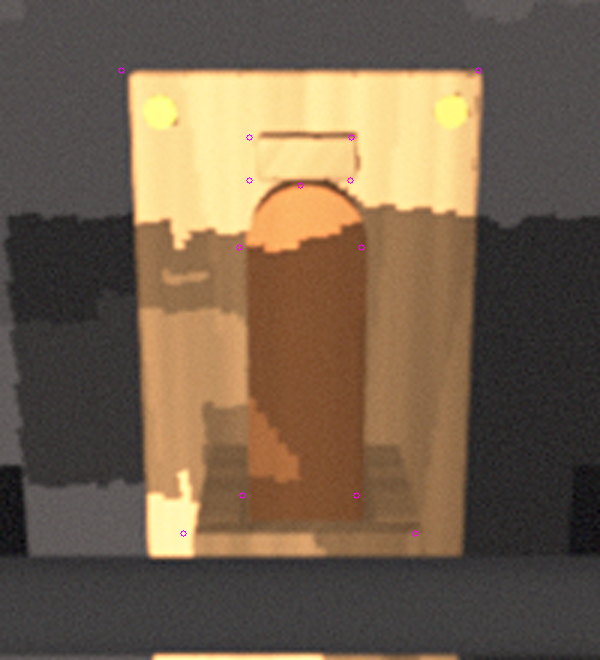

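```bash
sed -i 's/HO=np.array(.*/HO=np.array([0.5627,0.0899,0])/' h.py
sed -i '/^TH=/!b' h.py; grep -n "^TH" h.py
python3 - <<'E'
from h import *
print(rel(H2W([-.05,0,.02]),RT()), sensors.get_obs()['force'])
E
```

```text
20:TH=82.1; HO=np.array([0.5627,0.0899,0])
(array([ 0.0147, -0.0688,  0.7375]), array([-0.0002, -0.0001,  0.0013])) [0.74618304 0.43762936 0.61179043]
```

>>> drive_tool(
  moves=[
    [0.0147,-0.069,0.1,0,0,0],
    [0.0147,-0.069,0.28,0,0,0],
    [0.0147,-0.069,0.46,0,0,0],
    [0.0147,-0.069,0.62,0,0,0],
    [0.0147,-0.069,0.71,0,0,0],
    [0.0147,-0.069,0.737,0,0,0],
    [0.0147,-0.069,0.737,0,0,0],
  ],
  fingers=0.4,
)

```text
clock: 1.5
tool_pos: [0.5567, 0.0401, 0.02]
orientation: [-180.0, -0.0, 172.2]
force: [-0.3, -0.1, -0.1]
opening: 0.0613
```

```bash
python3 - <<'E'
from h import *
s=snap('wrist','w2.png'); snap('scene','s2.png'); print(rel(H2W([-.05,0,.02]),RT()))
a=cv2.imread('pics/s2.png')[150:280,270:460]; cv2.imwrite('pics/s2z.png',cv2.resize(a,None,fx=4,fy=4,interpolation=cv2.INTER_CUBIC))
E
```

```text
(array([ 0.0074, -0.0015,  0.0065]), array([0.0004, 0.0012, 0.0012]))
```

View pics/w2.png

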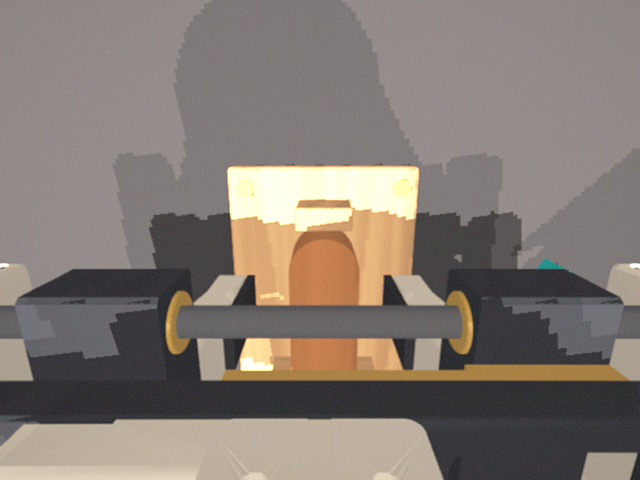

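View pics/s2z.png

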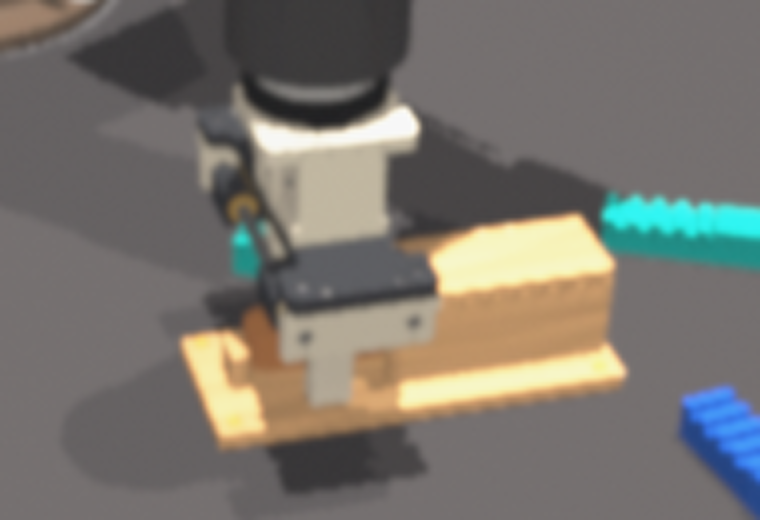

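The bar sits about 5 px (2 mm) right of the finger centre, with columns 290–358 against a mid of about 319. I'll shift by that much and close.

>>> drive_tool(
  moves=[
    [0.012,0,0,0,0,0],
    [0.012,0,0,0,0,0],
  ],
)

```text
clock: 1.8
tool_pos: [0.5557, 0.0409, 0.022]
orientation: [179.9, 0.2, 172.2]
force: [-0.2, 0.3, 1.3]
opening: 0.0613
```

>>> drive_tool(
  moves=[
    [0,0,0,0,0,0],
    [0,0,0,0,0,0],
    [0,0,0,0,0,0],
    [0,0,0,0,0,0],
    [0,0,0,0,0,0],
  ],
  fingers=-1,
)

```text
clock: 2.3
tool_pos: [0.5555, 0.0409, 0.022]
orientation: [179.9, 0.1, 172.2]
force: [-2.1, 0.6, 1.3]
opening: 0.028
```

>>> drive_tool(
  moves=[
    [0,0.001,-0.024,0.025,0,0],
    [0,0.002,-0.048,0.05,0,0],
    [0,0.003,-0.072,0.075,0,0],
    [0,0.003,-0.095,0.1,0,0],
    [0,0.003,-0.095,0.1,0,0],
  ],
)

```text
clock: 2.8
tool_pos: [0.5549, 0.0409, 0.0359]
orientation: [-174.0, 0.1, 172.2]
force: [0.9, -3.9, -2.2]
opening: 0.0281
```

```bash
python3 - <<'E'
from h import *
snap('scene','s3.png'); snap('wrist','w3.png');print(sensors.get_obs()['force'])
a=cv2.imread('pics/s3.png')[170:270,290:440]; cv2.imwrite('pics/s3z.png',cv2.resize(a,None,fx=5,fy=5,interpolation=cv2.INTER_CUBIC))
E
```

```text
[ 0.10438494 -3.27606114 -2.16562298]
```

View pics/s3z.png

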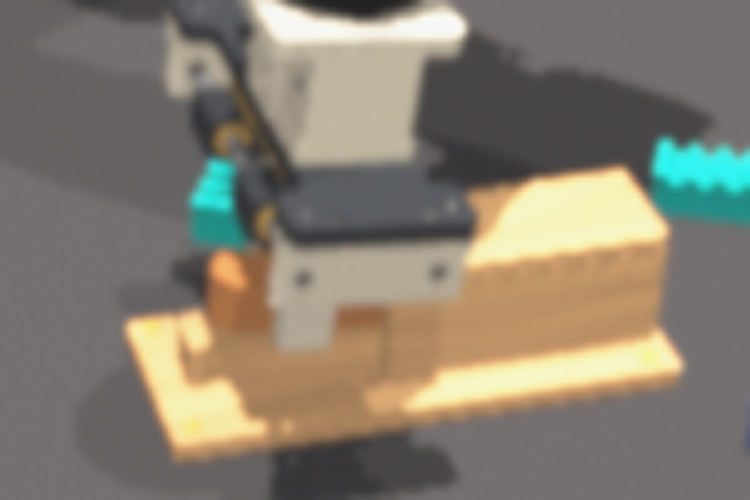

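View pics/w3.png

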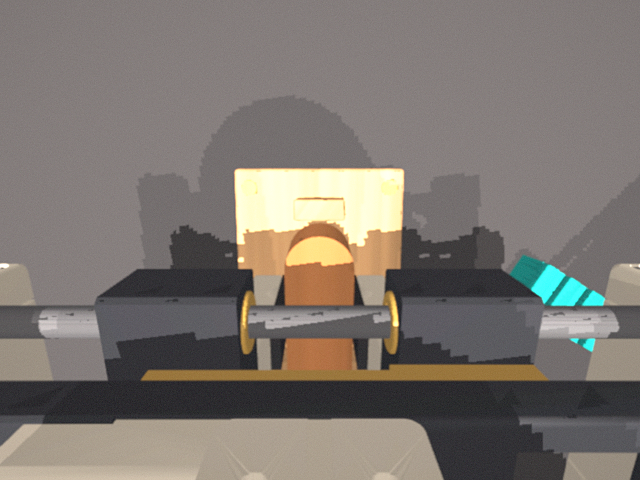

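The round end is up and its edge now overlaps the lip (wrist rows 222–210), with the bar in the tilted state. Now I'll draw it out along its axis, gently at first.

>>> drive_tool(
  moves=[
    [0,-0.03,0,0,0,0],
    [0,-0.07,0,0,0,0],
    [0,-0.12,0,0,0,0],
    [0,-0.18,0,0,0,0],
  ],
)

```text
clock: 3.3
tool_pos: [0.5515, 0.0139, 0.0388]
orientation: [-174.1, 0.1, 172.2]
force: [0.1, -0.3, -1.3]
opening: 0.0279
```

>>> drive_tool(
  moves=[
    [0,-0.1,0,0,0,0],
    [0,-0.2,0,0,0,0],
    [0,-0.3,0,0,0,0],
    [0,-0.4,0,0,0,0],
    [0,-0.5,0,0,0,0],
    [0,-0.6,0,0,0,0],
    [0,-0.6,0,0,0,0],
    [0,-0.6,0,0,0,0],
  ],
)

```text
clock: 4.1
tool_pos: [0.5393, -0.0754, 0.0481]
orientation: [-174.1, 0.1, 172.1]
force: [-0.3, 0.6, -1.0]
opening: 0.028
```

```bash
python3 - <<'E'
from h import *
snap('scene','s4.png'); snap('side','d4.png');o=sensors.get_obs();print(o['force'],o['joint_pos'])
a=cv2.imread('pics/s4.png')[150:270,250:440]; b=cv2.imread('pics/d4.png')[120:260,190:370]
cv2.imwrite('pics/s4z.png',cv2.resize(a,None,fx=4,fy=4));cv2.imwrite('pics/d4z.png',cv2.resize(b,None,fx=4,fy=4))
p,R=pose(); print((Ro.from_euler('z',-TH,degrees=True).apply(p-HO)).round(4))
E
```

```text
[-0.25678437  0.63607924 -0.59635364] [ 16.58571698  19.19587931 -31.75931906   8.17189256 -41.67241692
 -30.64093392]
[-0.1662  0.0004  0.048 ]
```

View pics/s4z.png

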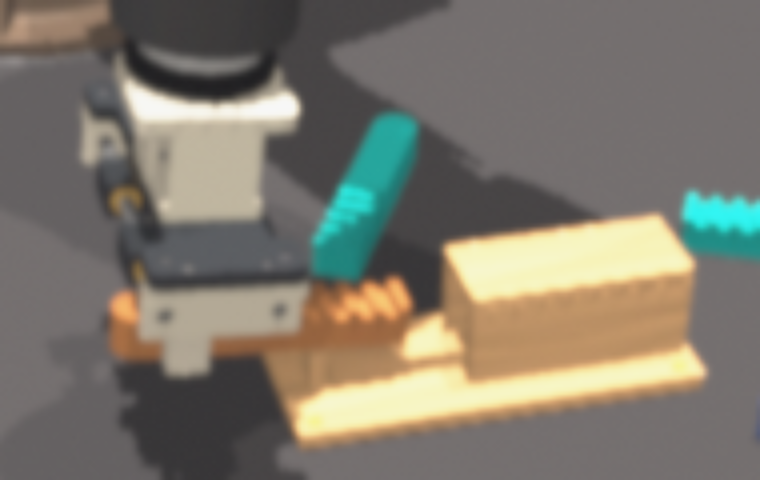

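View pics/d4z.png

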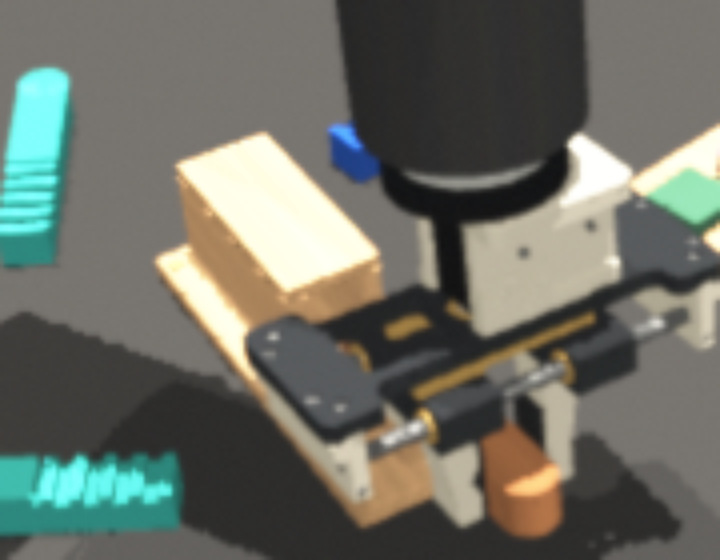

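The bar is fully out. In the scene the ridged tip is at crop (410,305), clear of the hood mouth. Next I lift it and turn it towards the lay-down spot.

```bash
python3 - <<'E'
from h import *
def RY(y): return Ro.from_euler('z',y,degrees=True)*Ro.from_euler('x',180,degrees=True)
p0,R0=pose()
print(rel(p0+[-.005,-.03,.09],R0)); print(rel([.585,-.17,.14],RY(221)))
E
```

```text
(array([ 0.0046, -0.2633, -0.576 ]), array([0., 0., 0.]))
(array([-0.3886, -0.6479, -0.5486]), array([-0.0932, -0.04  , -0.813 ]))
```

>>> drive_tool(
  moves=[
    [0,-0.09,-0.19,0,0,0],
    [0,-0.18,-0.38,-0.01,0,-0.05],
    [-0.03,-0.26,-0.56,-0.03,-0.01,-0.15],
    [-0.1,-0.36,-0.56,-0.045,-0.02,-0.28],
    [-0.17,-0.46,-0.555,-0.06,-0.03,-0.42],
    [-0.25,-0.55,-0.55,-0.075,-0.035,-0.56],
    [-0.32,-0.61,-0.55,-0.085,-0.04,-0.7],
    [-0.389,-0.648,-0.549,-0.093,-0.04,-0.813],
  ],
)

```text
clock: 5.0
tool_pos: [0.5855, -0.1703, 0.1401]
orientation: [180.0, 0.0, -138.7]
force: [0.8, 0.2, -1.5]
opening: 0.0279
```

```bash
cat >> h.py <<'E'
def RY(y): return Ro.from_euler('z',y,degrees=True)*Ro.from_euler('x',180,degrees=True)
E
python3 - <<'E'
from h import *
print(rel([.6145,-.215,.08],RY(270)))
E
```

```text
(array([ 0.0516, -0.3514,  0.4005]), array([ 2.000e-04,  3.000e-04, -8.109e-01]))
```

>>> drive_tool(
  moves=[
    [0,-0.06,0.06,0,0,-0.12],
    [0.01,-0.12,0.12,0,0,-0.25],
    [0.02,-0.18,0.19,0,0,-0.38],
    [0.03,-0.24,0.26,0,0,-0.51],
    [0.04,-0.3,0.33,0,0,-0.64],
    [0.05,-0.35,0.4,0,0,-0.76],
    [0.052,-0.351,0.4,0,0,-0.811],
    [0.052,-0.351,0.4,0,0,-0.811],
  ],
)

```text
clock: 5.8
tool_pos: [0.6144, -0.2146, 0.0792]
orientation: [179.9, 0.0, -89.9]
force: [0.5, 0.4, -0.5]
opening: 0.0279
```

```bash
python3 - <<'E'
from h import *
snap('scene','s5.png');snap('side','d5.png'); print(rel([.6145,-.215,.003],RY(270)))
E
```

```text
(array([0.0032, 0.0011, 0.5136]), array([ 0.    ,  0.0003, -0.0011]))
```

View pics/d5.png

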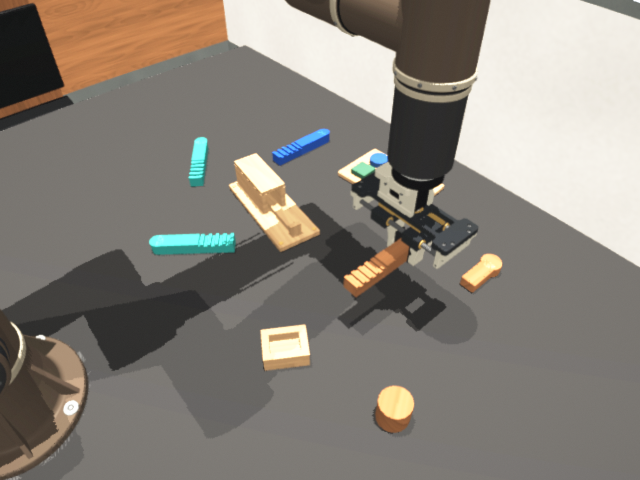

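View pics/s5.png

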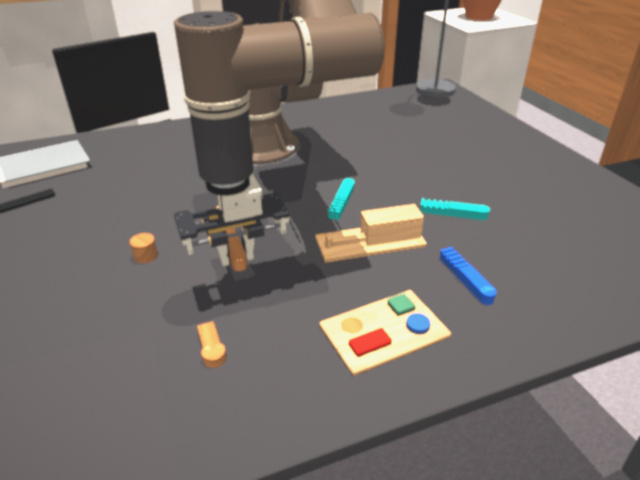

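Side view: the bar hangs at about (375,265), level, ridges up. The wedge is at (482,272), the frame at (285,347), and the drum at (395,408). I'll check where the wedge lies before lowering.

```bash
python3 - <<'E'
from h import *
d=ld('d5.png');s=ld('s5.png')
for n,u,v in [('wtip',501,262),('wsq_l',463,282),('wsq_r',473,289),('frame',270,330),('frame',308,342)]: print(n,onz(d,u,v,.022)[:2].round(3))
for n,u,v in [('wsq_l',198,328),('wsq_r',213,324),('drum',143,243)]: print(n,onz(s,u,v,.022)[:2].round(3))
E
```

```text
wtip [ 0.78  -0.314]
wsq_l [ 0.689 -0.297]
wsq_r [ 0.689 -0.318]
frame [ 0.376 -0.157]
frame [ 0.408 -0.213]
wsq_l [ 0.707 -0.314]
wsq_r [ 0.707 -0.287]
drum [ 0.41  -0.377]
```

>>> drive_tool(
  moves=[
    [0,0,0.15,0,0,0],
    [0,0,0.3,0,0,0],
    [0,0,0.4,0,0,0],
    [0,0,0.46,0,0,0],
    [0,0,0.49,0,0,0],
    [0,0,0.505,0,0,0],
    [0,0,0.505,0,0,0],
  ],
)

```text
clock: 6.6
tool_pos: [0.615, -0.2145, 0.0047]
orientation: [-180.0, 0.0, -90.1]
force: [0.6, 0.6, -0.6]
opening: 0.0276
```

>>> drive_tool(
  moves=[
    [0,0,0.01,0,0,0],
    [0,0,0.018,0,0,0],
    [0,0,0.018,0,0,0],
  ],
)

```text
clock: 6.9
tool_pos: [0.6151, -0.2146, 0.0022]
orientation: [-179.9, 0.0, -90.1]
force: [-0.7, 0.2, -1.2]
opening: 0.0279
```

>>> drive_tool(
  moves=[
    [0,0,0,0,0,0],
    [0,0,0,0,0,0],
    [0,0,0,0,0,0],
    [0,0,0,0,0,0],
  ],
  fingers=0.1,
)

```text
clock: 7.3
tool_pos: [0.6152, -0.2146, 0.0023]
orientation: [-179.9, 0.0, -90.1]
force: [0.3, -0.2, -0.5]
opening: 0.0474
```

>>> drive_tool(
  moves=[
    [0,0,-0.1,0,0,0],
    [0,0,-0.3,0,0,0],
    [0,0,-0.5,0,0,0],
    [0,0,-0.7,0,0,0],
    [0,0,-0.8,0,0,0],
    [0,0,-0.8,0,0,0],
  ],
)

```text
clock: 7.9
tool_pos: [0.6169, -0.215, 0.1268]
orientation: [-179.6, -0.0, -90.0]
force: [0.1, 0.1, -0.6]
opening: 0.0484
```

```bash
python3 - <<'E'
from h import *
snap('scene','s6.png');snap('side','d6.png'); snap('wrist','w6.png')
a=cv2.imread('pics/d6.png')[210:330,300:480];cv2.imwrite('pics/d6z.png',cv2.resize(a,None,fx=4,fy=4,interpolation=cv2.INTER_CUBIC))
E
```

```text
(no output)
```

View pics/d6z.png

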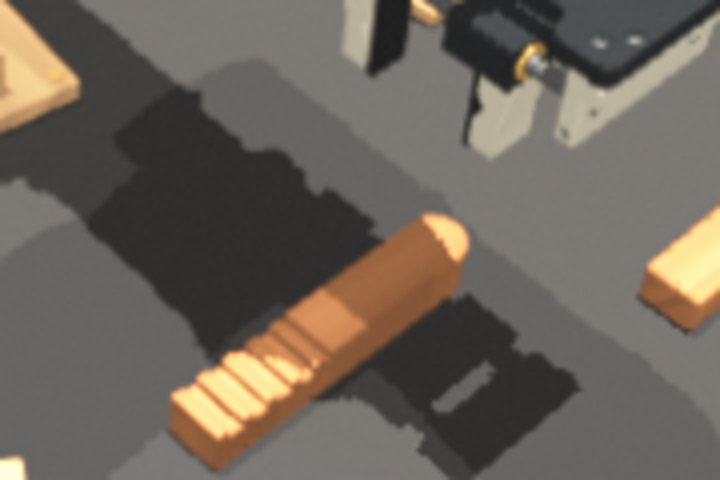

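View pics/w6.png

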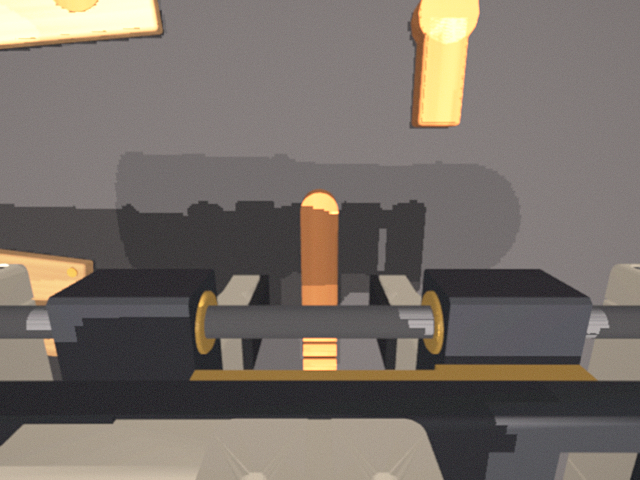

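```bash
python3 - <<'E'
from h import *
d=ld('d6.png'); w=ld('w6.png')
a=onz(d,343,308,.023);b=onz(d,355,319.5,.023);t=onz(d,415,267,.024); print(a,b,(a+b)/2,t,np.linalg.norm((a+b)/2-t))
t=onz(w,320,192,.024); l=onz(w,301.5,260,.024); r=onz(w,339,260,.024); print(t,l,r,np.linalg.norm(l-r)); 
l=onz(w,302.5,365,.022); r=onz(w,337.5,365,.022);print((l+r)/2,np.linalg.norm(l-r))
E
```

```text
[ 0.49277377 -0.20099021  0.023     ] [ 0.4918953  -0.23069782  0.023     ] [ 0.49233453 -0.21584402  0.023     ] [ 0.65016489 -0.2189288   0.024     ] 0.15786366290421647
[ 0.65208363 -0.21573011  0.024     ] [ 0.59975215 -0.20150856  0.024     ] [ 0.59973399 -0.23036399  0.024     ] 0.02885543185098016
[ 0.50570214 -0.21577455  0.022     ] 0.029547383780006004
```

The bar lies flat on the table, centred at about (0.5715,-0.2155), with length and width matching 160 and 28 mm. The tool now turns half round and moves over the ridged half.

>>> drive_tool(
  moves=[
    [0,0,0,0,0,0.14],
    [0,0,0,0,0,0.28],
    [0,0,0,0,0,0.42],
    [0,0,0,0,0,0.56],
    [0,0,0,0,0,0.7],
    [0,0,0,0,0,0.84],
    [0,0,0,0,0,0.98],
    [0,0,0,0,0,1.0],
  ],
)

```text
clock: 8.85
tool_pos: [0.6139, -0.2144, 0.1212]
orientation: [179.9, -0.0, -150.3]
force: [0.0, -0.2, -0.6]
opening: 0.0483
```

>>> drive_tool(
  moves=[
    [0,0,0,0,0,0.14],
    [0,0,0,0,0,0.28],
    [0,0,0,0,0,0.42],
    [0,0,0,0,0,0.56],
    [0,0,0,0,0,0.7],
    [0,0,0,0,0,0.84],
    [0,0,0,0,0,0.98],
    [0,0,0,0,0,1.0],
  ],
)

```text
clock: 9.65
tool_pos: [0.6135, -0.2144, 0.1204]
orientation: [-180.0, -0.2, 149.8]
force: [0.4, 0.4, -0.1]
opening: 0.048
```

```bash
python3 - <<'E'
from h import *
print(rel([.5235,-.2155,.08],RY(90)),sensors.get_obs()['joint_pos'])
E
```

```text
(array([ 0.5138, -0.3086,  0.271 ]), array([-0.0019, -0.0021,  0.996 ])) [-2.12012819e+00  2.29371952e+01 -1.03194425e+01 -5.23939406e-02
 -5.68987186e+01 -2.80889107e+01]
```

>>> drive_tool(
  moves=[
    [0.07,-0.04,0.03,0,0,0.14],
    [0.14,-0.09,0.07,0,0,0.28],
    [0.21,-0.13,0.11,0,0,0.42],
    [0.29,-0.17,0.15,0,0,0.56],
    [0.36,-0.21,0.19,0,0,0.7],
    [0.43,-0.26,0.23,0,0,0.84],
    [0.514,-0.309,0.271,0,0,0.98],
    [0.514,-0.309,0.271,0,0,0.996],
  ],
)

```text
clock: 10.45
tool_pos: [0.521, -0.2154, 0.079]
orientation: [-179.7, -0.1, 90.1]
force: [0.3, -0.4, -0.2]
opening: 0.0482
```

```bash
python3 - <<'E'
from h import *
w=snap('wrist','w7.png');
print(rel([.5235,-.2155,.004],RY(90)),sensors.get_obs()['joint_pos'])
E
```

```text
(array([1.000e-04, 7.600e-03, 5.048e-01]), array([-0.0036, -0.0009,  0.004 ])) [-2.61505919e+00  1.84362395e+01 -2.37989520e+01 -5.61218636e-02
 -4.79829011e+01 -8.71053650e+01]
```

View pics/w7.png

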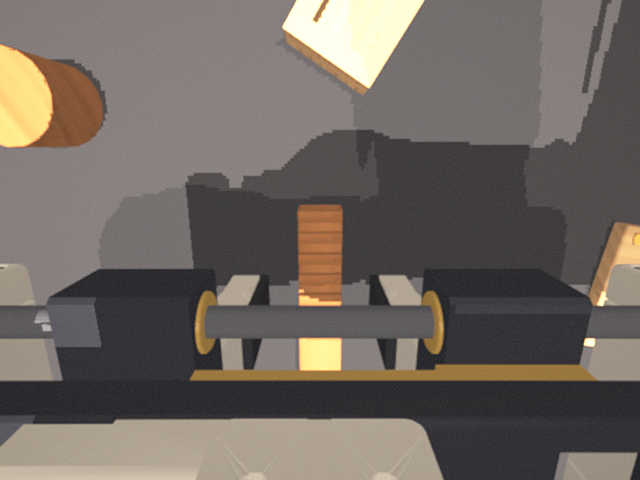

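>>> drive_tool(
  moves=[
    [0,0.008,0.15,0,0,0],
    [0,0.008,0.3,0,0,0],
    [0,0.008,0.4,0,0,0],
    [0,0.008,0.46,0,0,0],
    [0,0.008,0.49,0,0,0],
    [0,0.008,0.505,0,0,0.004],
    [0,0.008,0.505,0,0,0.004],
  ],
)

```text
clock: 11.2
tool_pos: [0.524, -0.2156, 0.0043]
orientation: [-179.8, -0.0, 90.1]
force: [0.2, 0.1, -0.3]
opening: 0.0481
```

>>> drive_tool(
  moves=[
    [0,0,0.01,0,0,0],
    [0,0,0.016,-0.003,0,0],
    [0,0,0.016,-0.003,0,0],
  ],
)

```text
clock: 11.5
tool_pos: [0.5241, -0.2156, 0.0021]
orientation: [180.0, -0.0, 90.1]
force: [0.1, -0.5, -0.6]
opening: 0.0487
```

>>> drive_tool(
  moves=[
    [0,0,0,0,0,0],
    [0,0,0,0,0,0],
    [0,0,0,0,0,0],
    [0,0,0,0,0,0],
    [0,0,0,0,0,0],
  ],
  fingers=-1,
)

```text
clock: 12.0
tool_pos: [0.5241, -0.2156, 0.0022]
orientation: [180.0, -0.0, 90.1]
force: [0.1, -0.2, 2.4]
opening: 0.0279
```

>>> drive_tool(
  moves=[
    [0,0,-0.1,0,0,0],
    [0,0,-0.25,0,0,0],
    [0,0,-0.45,0,0,0],
    [0,0,-0.65,0,0,0],
    [0,0,-0.8,0,0,0],
    [0,0,-0.8,0,0,0],
  ],
)

```text
clock: 12.6
tool_pos: [0.526, -0.216, 0.1257]
orientation: [179.6, 0.0, 90.1]
force: [0.1, 0.2, -1.0]
opening: 0.0276
```

```bash
python3 - <<'E'
from h import *
snap('side','d8.png');snap('wrist','w8.png')
p=H2W([-.25,0,.14]); print(p,rel(p,RY(TH+50)),rel(p,RT()),sensors.get_obs()['force'])
E
```

```text
[ 0.52833886 -0.15772737  0.14      ] (array([ 0.3853,  0.0297, -0.117 ]), array([ 1.600e-03, -5.000e-04, -7.006e-01])) (array([ 0.3853,  0.0297, -0.117 ]), array([ 1.8000e-03,  1.0000e-04, -1.3673e+00])) [ 0.07784257  0.61253602 -1.81661647]
```

View pics/d8.png

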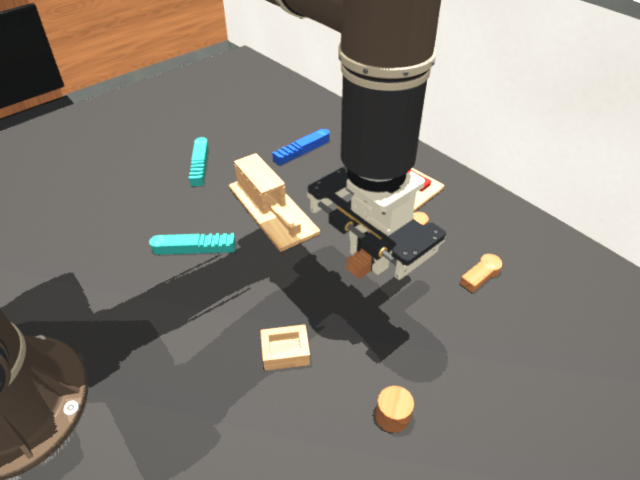

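View pics/w8.png

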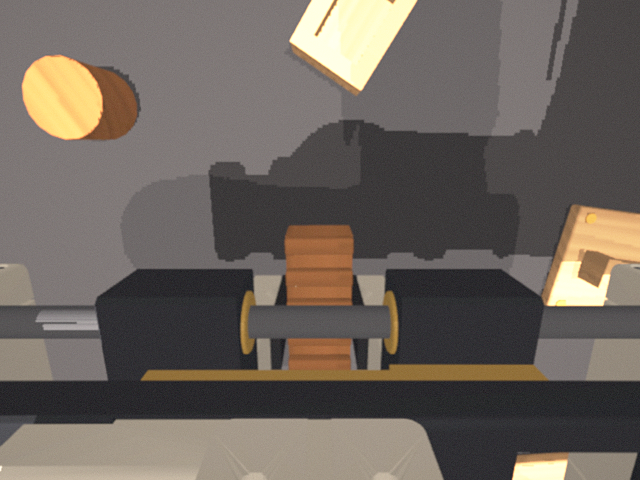

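The bar is held level by its ridged half. Turning it into line with the holder.

>>> drive_tool(
  moves=[
    [0.05,0,-0.05,0,0,-0.13],
    [0.1,0.01,-0.1,0,0,-0.27],
    [0.16,0.01,-0.117,0,0,-0.4],
    [0.22,0.02,-0.117,0,0,-0.53],
    [0.28,0.02,-0.117,0,0,-0.66],
    [0.34,0.03,-0.117,0,0,-0.8],
    [0.385,0.03,-0.117,0,0,-0.9],
    [0.385,0.03,-0.117,0,0,-0.9],
  ],
)

```text
clock: 13.5
tool_pos: [0.5276, -0.1571, 0.1386]
orientation: [180.0, -0.1, 144.2]
force: [-0.1, 0.3, -0.6]
opening: 0.0282
```

```bash
python3 - <<'E'
from h import *
p=H2W([-.25,0,.12]); print(p,rel(p,RT()))
E
```

```text
[ 0.52833886 -0.15772737  0.12      ] (array([-0.0066, -0.0002,  0.1237]), array([ 0.0008, -0.0015, -0.4654]))
```

```bash
cat >> h.py <<'E'
def RTT(b): return RT()*Ro.from_rotvec([b,0,0])
def tgt(xt,zt=None,b=.105,y=.0004):
    zt=.0245+(.085-xt)*np.tan(b) if zt is None else zt
    c,s=np.cos(b),np.sin(b)
    return H2W([xt-.1274*c+.002*s,y,zt+.1274*s+.002*c]),RTT(b)
E
python3 - <<'E'
from h import *
print(tgt(-.12)[0],rel(*tgt(-.12)))
E
```

```text
[ 0.52842526 -0.15419445  0.06144587] (array([0.0061, 0.0191, 0.5141]), array([ 0.099 , -0.0259, -0.4649]))
```

>>> drive_tool(
  moves=[
    [0,0,0.05,0.02,-0.005,-0.13],
    [0,0,0.12,0.05,-0.01,-0.26],
    [0,0.01,0.22,0.08,-0.02,-0.38],
    [0.006,0.019,0.34,0.099,-0.026,-0.465],
    [0.006,0.019,0.44,0.099,-0.026,-0.465],
    [0.006,0.019,0.514,0.099,-0.026,-0.465],
    [0.006,0.019,0.514,0.099,-0.026,-0.465],
  ],
)

```text
clock: 14.2
tool_pos: [0.527, -0.1546, 0.0595]
orientation: [-173.9, -0.2, 172.0]
force: [-0.7, -0.2, -2.1]
opening: 0.0278
```

```bash
python3 - <<'E'
from h import *
print(rel(*tgt(-.035)))
for n,f in(('scene','s9.png'),('side','d9.png')):
    s=snap(n,f); 
    print(n,'tip top predicted',proj(s,H2W([-.12+.0025,0.0004,.0461+.0239])).round(1))
a=cv2.imread('pics/s9.png')[170:290,250:440]; b=cv2.imread('pics/d9.png')[150:300,220:400]
cv2.imwrite('pics/s9z.png',cv2.resize(a,None,fx=4,fy=4,interpolation=cv2.INTER_CUBIC));cv2.imwrite('pics/d9z.png',cv2.resize(b,None,fx=4,fy=4,interpolation=cv2.INTER_CUBIC))
E
```

```text
(array([-0.0079,  0.5722, -0.0138]), array([-0.0007, -0.0035, -0.002 ]))
scene tip top predicted [316.5 224.1]
side tip top predicted [300.8 218.4]
```

View pics/s9z.png

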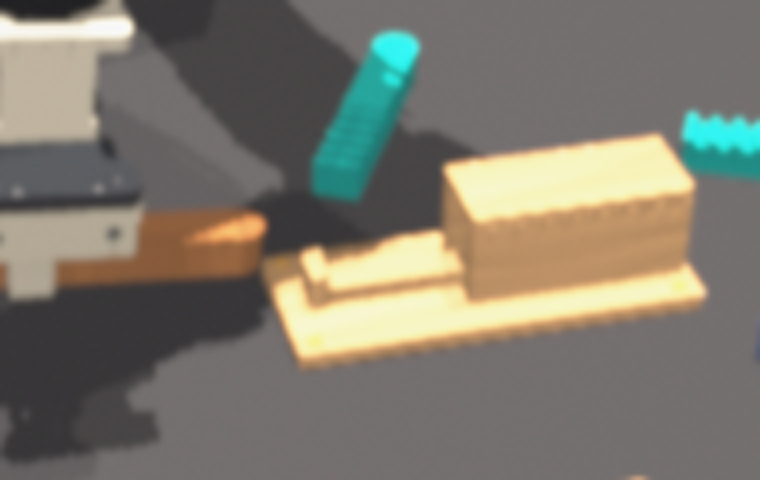

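View pics/d9z.png

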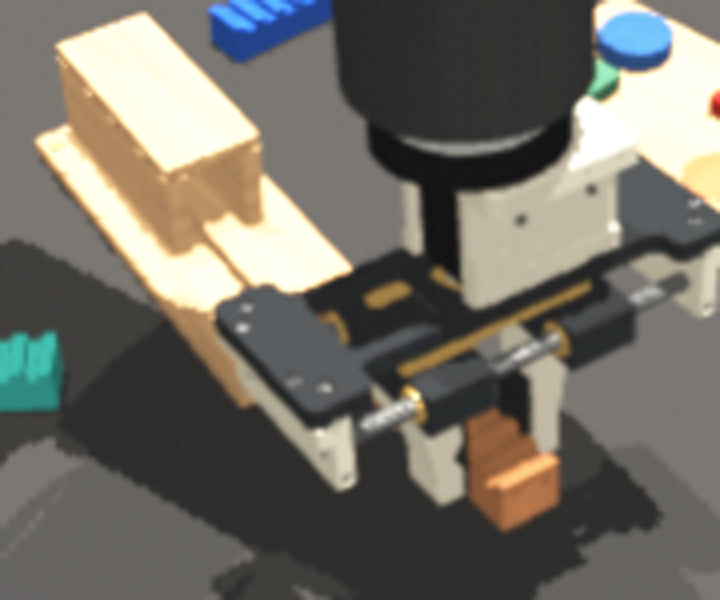

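The tip appears in the scene at (316.7,225.5), against a predicted (316.5,224.1). That agrees, so I advance to just outside the mouth.

>>> drive_tool(
  moves=[
    [-0.008,0.08,-0.014,0,-0.003,-0.002],
    [-0.008,0.2,-0.014,0,-0.003,-0.002],
    [-0.008,0.32,-0.014,0,-0.003,-0.002],
    [-0.008,0.44,-0.014,0,-0.003,-0.002],
    [-0.008,0.54,-0.014,0,-0.003,-0.002],
    [-0.008,0.572,-0.014,0,-0.003,-0.002],
    [-0.008,0.572,-0.014,0,-0.003,-0.002],
  ],
)

```text
clock: 15.0
tool_pos: [0.542, -0.0691, 0.0548]
orientation: [-174.0, 0.2, 172.2]
force: [0.1, -0.4, -1.0]
opening: 0.0277
```

```bash
python3 - <<'E'
from h import *
print(rel(*tgt(-.035)),rel(*tgt(.0)))
for n,f in(('scene','s10.png'),('side','d10.png')):
    s=snap(n,f); 
    print(n,'tip top predicted',proj(s,H2W([-.035+.0025,0.0004,.0371+.0239])).round(1))
a=cv2.imread('pics/s10.png')[180:270,290:430]; b=cv2.imread('pics/d10.png')[140:260,220:360]
cv2.imwrite('pics/s10z.png',cv2.resize(a,None,fx=5,fy=5,interpolation=cv2.INTER_CUBIC));cv2.imwrite('pics/d10z.png',cv2.resize(b,None,fx=4.5,fy=4.5,interpolation=cv2.INTER_CUBIC))
E
```

```text
(array([ 0.0116, -0.0059,  0.016 ]), array([0.    , 0.0033, 0.0017])) (array([0.0112, 0.2287, 0.016 ]), array([0.    , 0.0033, 0.0017]))
scene tip top predicted [354.8 222.2]
side tip top predicted [278.5 197.1]
```

View pics/s10z.png

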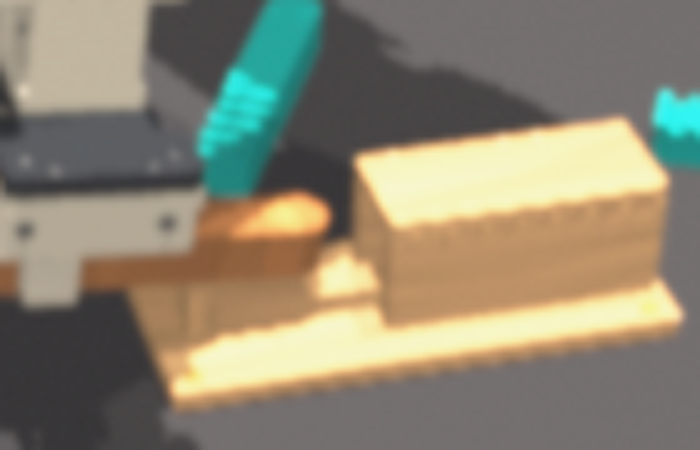

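View pics/d10z.png

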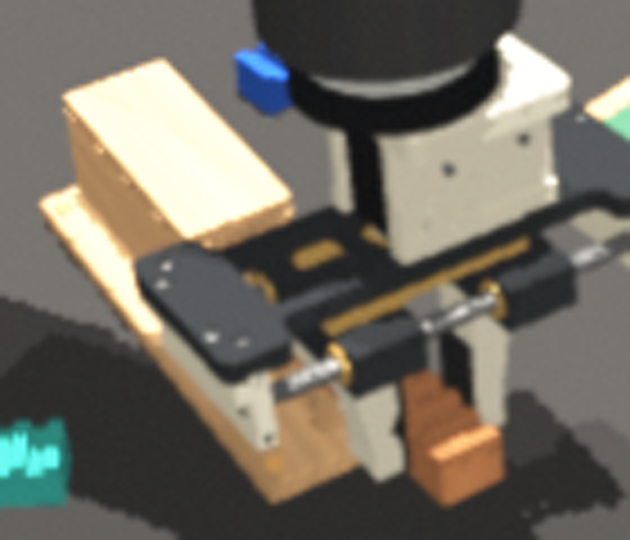

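>>> drive_tool(
  moves=[
    [0.011,0,0.012,0,0.003,0.002],
    [0.011,0.04,0.014,0,0.003,0.002],
    [0.011,0.09,0.014,0,0.003,0.002],
    [0.011,0.14,0.014,0,0.003,0.002],
    [0.011,0.19,0.014,0,0.003,0.002],
    [0.011,0.22,0.014,0,0.003,0.002],
    [0.011,0.22,0.014,0,0.003,0.002],
  ],
)

```text
clock: 15.8
tool_pos: [0.5445, -0.0368, 0.049]
orientation: [-174.0, -0.0, 172.1]
force: [-0.3, 0.9, -0.9]
opening: 0.0282
```

```bash
python3 - <<'E'
from h import *
print(rel(*tgt(.0)),rel(*tgt(.06)))
snap('scene','s11.png')
a=cv2.imread('pics/s11.png')[180:270,290:430]
cv2.imwrite('pics/s11z.png',cv2.resize(a,None,fx=5,fy=5,interpolation=cv2.INTER_CUBIC))
E
```

```text
(array([-0.0014,  0.0098,  0.0002]), array([-0.0002, -0.0002, -0.0003])) (array([-1.20e-03,  4.12e-01,  1.00e-04]), array([-0.0002, -0.0002, -0.0003]))
```

View pics/s11z.png

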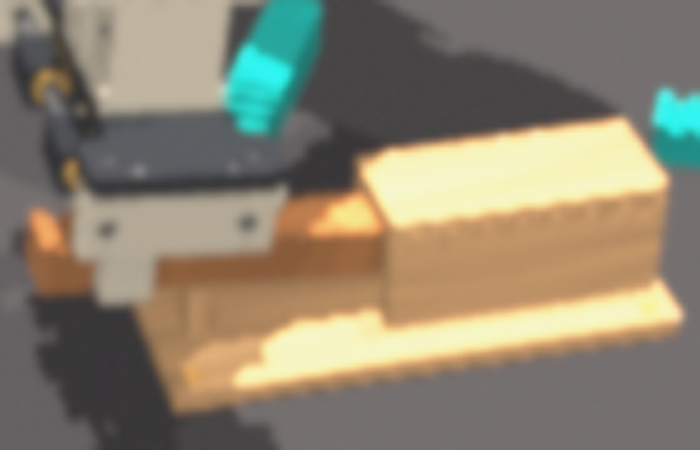

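The round end has entered the mouth at crop (380,220), and the force is low. Pushing on.

>>> drive_tool(
  moves=[
    [0,0.06,0,0,0,0],
    [0,0.13,0,0,0,0],
    [0,0.2,0,0,0,0],
    [0,0.27,0,0,0,0],
    [0,0.34,0,0,0,0],
    [0,0.4,0,0,0,0],
    [0,0.4,0,0,0,0],
  ],
)

```text
clock: 16.55
tool_pos: [0.553, 0.0233, 0.0426]
orientation: [-174.0, -0.0, 172.1]
force: [0.2, -0.5, 0.2]
opening: 0.0278
```

```bash
python3 - <<'E'
from h import *
print(rel(*tgt(.06)),rel(*tgt(.085)))
E
```

```text
(array([-0.0005,  0.0055,  0.0002]), array([-0.0002, -0.    ,  0.0008])) (array([-0.0006,  0.1731,  0.0002]), array([-0.0002, -0.    ,  0.0008]))
```

>>> drive_tool(
  moves=[
    [0,0.04,0,0,0,0],
    [0,0.08,0,0,0,0],
    [0,0.11,0,0,0,0],
    [0,0.14,0,0,0,0],
    [0,0.155,0,0,0,0],
    [0,0.155,0,0,0,0],
  ],
)

```text
clock: 17.15
tool_pos: [0.5559, 0.0459, 0.0401]
orientation: [-173.9, -0.0, 172.1]
force: [-0.1, -5.8, 2.0]
opening: 0.028
```

```bash
python3 - <<'E'
from h import *
print(rel(*tgt(.084)),rel(*tgt(.084,.0245,0.0)),sensors.get_obs()['force'])
snap('scene','s12.png')
a=cv2.imread('pics/s12.png')[180:270,290:430]
cv2.imwrite('pics/s12z.png',cv2.resize(a,None,fx=5,fy=5,interpolation=cv2.INTER_CUBIC))
E
```

```text
(array([-0.0022,  0.0139, -0.0001]), array([-0.0009, -0.0006,  0.0008])) (array([-0.0023,  0.0173,  0.0897]), array([-0.1012, -0.0006,  0.0007])) [-0.09703257 -5.77469201  2.03958395]
```

View pics/s12z.png

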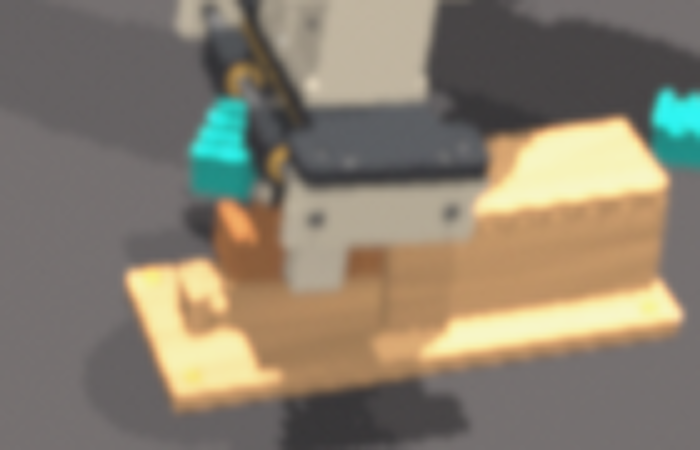

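The push force is 5.8 N, so the plunger is near its stop, with the tip at about x = 82 mm. The ridged end is about 7 mm inside the lip. Lowering about the tip.

>>> drive_tool(
  moves=[
    [0,0.001,0.018,-0.02,0,0],
    [0,0.002,0.036,-0.04,0,0],
    [0,0.003,0.054,-0.06,0,0],
    [0,0.004,0.072,-0.08,0,0],
    [0,0.004,0.088,-0.1,0,0],
    [0,0.004,0.088,-0.1,0,0],
  ],
)

```text
clock: 17.8
tool_pos: [0.5555, 0.0442, 0.0267]
orientation: [180.0, -0.1, 172.1]
force: [-1.0, -5.3, 1.3]
opening: 0.0283
```

```bash
python3 - <<'E'
from h import *
snap('scene','s13.png'); snap('wrist','w13.png')
a=cv2.imread('pics/s13.png')[180:270,290:430]
cv2.imwrite('pics/s13z.png',cv2.resize(a,None,fx=5,fy=5,interpolation=cv2.INTER_CUBIC))
E
```

```text
(no output)
```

View pics/s13z.png

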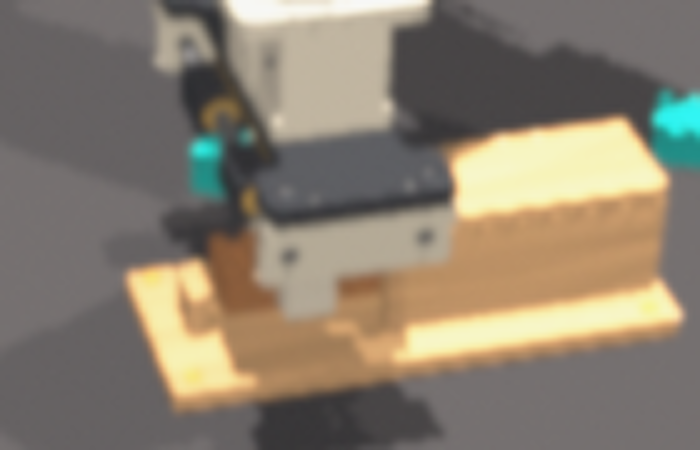

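View pics/w13.png

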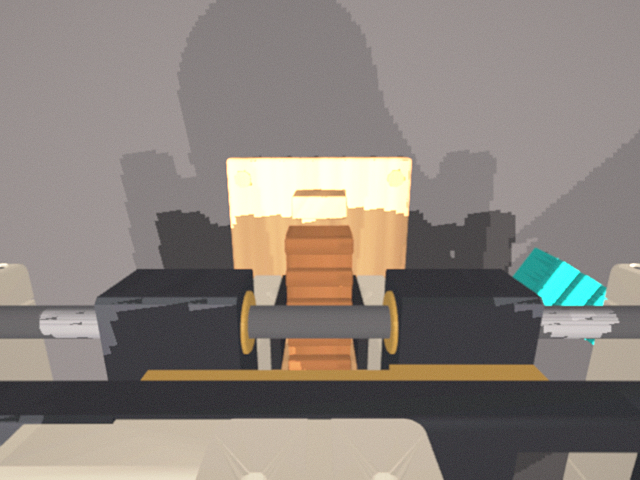

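The ridged end (wrist row 228) now lies behind the lip (rows 192–220), centred and flat. Releasing, then rising.

>>> drive_tool(
  moves=[
    [0,0,0,0,0,0],
    [0,0,0,0,0,0],
    [0,0,0,0,0,0],
    [0,0,0,0,0,0],
    [0,0,0,0,0,0],
  ],
  fingers=0.3,
)

```text
clock: 18.4
tool_pos: [0.5556, 0.0446, 0.0268]
orientation: [-180.0, -0.0, 172.1]
force: [-0.5, 1.0, -0.2]
opening: 0.0562
```

>>> drive_tool(
  moves=[
    [0,0,-0.1,0,0,0],
    [0,0,-0.25,0,0,0],
    [0,0,-0.45,0,0,0],
    [0,0,-0.65,0,0,0],
    [0,0,-0.85,0,0,0],
    [0,0,-0.85,0,0,0],
  ],
)

```text
clock: 19.0
tool_pos: [0.5583, 0.0455, 0.1589]
orientation: [179.9, 0.4, 172.2]
force: [0.3, 0.6, -0.0]
opening: 0.0572
```

```bash
python3 - <<'E'
from h import *
snap('scene','s14.png'); s=snap('wrist','w14.png');snap('side','d14.png')
a=cv2.imread('pics/s14.png')[180:270,290:430]
cv2.imwrite('pics/s14z.png',cv2.resize(a,None,fx=5,fy=5,interpolation=cv2.INTER_CUBIC))
im=s['pixels'][120:340,220:420,::-1]
cv2.imwrite('pics/w14z.png',cv2.resize(im,None,fx=2.7,fy=2.7,interpolation=cv2.INTER_CUBIC))
E
```

```text
(no output)
```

View pics/s14z.png

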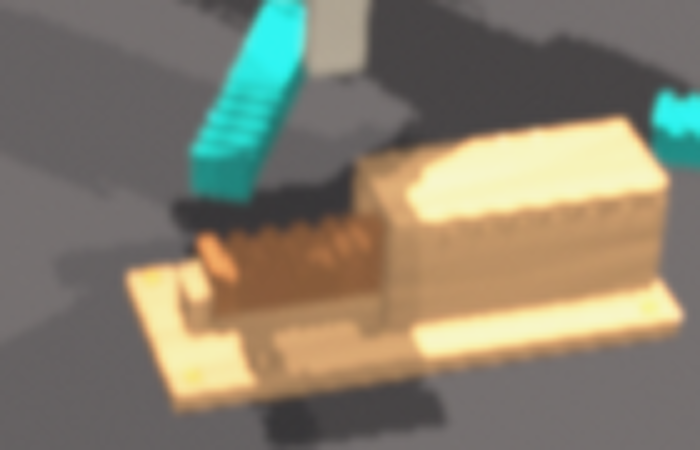

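View pics/w14z.png

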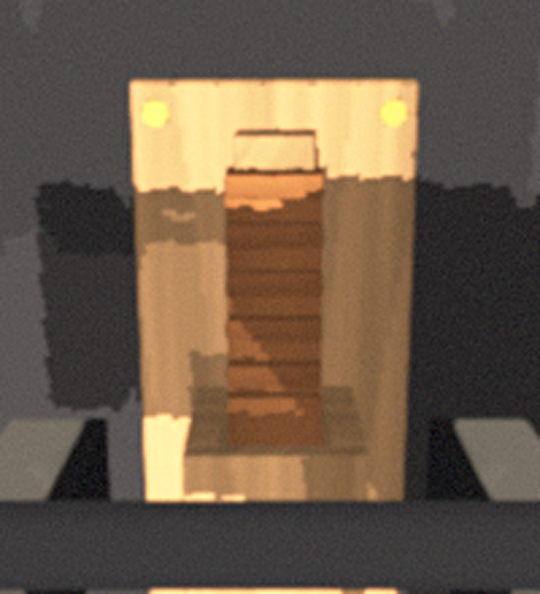

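View pics/d14.png

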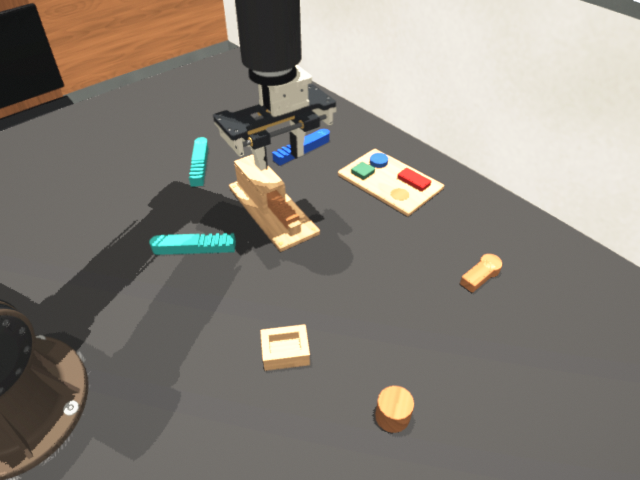

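The bar sits against the lip: its end edge is at wrist-crop row 172, touching the lip's inner edge. It is centred (columns 226–324), ridges up. The blocks are at the same side-view pixels as at the start. One last numeric check, then I hand in.

```bash
python3 - <<'E'
from h import *
s=ld('w14.png'); inv=Ro.from_euler('z',-TH,degrees=True)
for u,v,z in((226,172,.048),(324,172,.048),(230,443,.048),(322,443,.048),(235,171,.036),(316,171,.036)): print(inv.apply(onz(s,u/2.7+220,v/2.7+120,z)-HO).round(4))
a,b=ld('d14.png')['pixels'].astype(int),ld('side0.png')['pixels'].astype(int)
for n,(x0,y0,x1,y1) in dict(frame=(255,320,315,372),drum=(370,382,420,435),wedge=(455,250,508,295)).items():
    print(n,np.abs(a-b)[y0:y1,x0:x1].mean().round(2))
print(sensors.get_obs()['clock']); print(ticket.close_job())
E
```

```text
[-0.0856 -0.0133  0.048 ]
[-0.0856  0.014   0.048 ]
[-0.0044 -0.0129  0.048 ]
[-0.0045  0.0147  0.048 ]
[-0.0845 -0.0112  0.036 ]
[-0.0845  0.0123  0.036 ]
frame 0.68
drum 0.79
wedge 0.79
19.15
the job is handed in; nothing more can be done
None
```

I lifted the round end over the lip, drew the bar out along its tilted axis and laid it flat on the bare table at about (0.57, -0.215). I then let go, took it by the ridged half and turned it half round. I pushed the round end under the hood until the force reached 5.8 N, near the spring's hard stop. Finally I lowered the ridged end behind the lip, let go and handed in at 19 s of the 67 s allowed.

**Last checks, from the wrist camera after release:**
- **Ridged end:** it measured at holder x ≈ -85.6 mm, against the lip at -85 mm and well inside the -90 to -73 mm band. Its y was about +0.4 mm.
- **Bar lie:** in the pictures it is ridges up, flat on the spine, in line with the holder and touched by nothing. I judged flatness by eye and did not measure the height of either end. The round end is hidden under the hood, so its depth follows only from the bar's length.
- **Bystander blocks:** in the side view, all three look unchanged from the first picture.

**What disagreed:**
- **Origin error:** I first placed the holder origin 10 mm off along x by a sign slip, and corrected it before any contact.
- **Camera spread:** the cameras differed by about 3 mm on the holder's sideways position, so I used a middle value and the gripped bar agreed with it.
- **Mouth estimate:** the edge where the bar meets the hood mouth measured at x ≈ -4.5 mm rather than -10 mm. I put this down to ray-casting the hood's front edge at the wrong height and did not look further.

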